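# Switch on the light box at the microscope bench

### The arm

A 7-joint arm with a two-finger parallel gripper is mounted at the origin on the work surface. World frame = base frame: x ahead of the robot, y to its left, z up, the work surface at z = 0. Lengths are in m, angles in degrees, forces in N, time in s.
With the tool pointing down it reaches from about 0.4 to 0.9 m from the base axis. Payload 5.6 kg.
Tool frame: the origin (TCP) lies on the front face of the gripper's body, between the roots of the fingers; the fingertips stand 88 mm ahead of it and the grasp point (between the pads) lies 69 mm ahead of it; z points along the fingers, y is the line along which they close (so a half turn about z gives the same grasp; the last joint's range is limited). The gripper opens to 92 mm and grips with 3 to 60 N. Pads are 20 mm wide; open, the fingers measure 128 mm over their backs; the gripper's body (75 mm by 189 mm) begins 69 mm behind the grasp point.
Start: joints at [60.734, 26.786, -0.665, 91.828, 0.344, 61.387, -3.226], TCP at [0.293, -0.58, 0.303] pointing down, gripper open.
Joint ranges: [-144.91, 144.91], [-17.63, 115.5], [-89.93, 88.59], [15.96, 139.68], [-74.01, 254.01], [8.47, 105.57], [-167.45, 167.45]. Speed limits (degrees/s): [147.25, 147.25, 180, 180, 180, 180, 180].

### API

Orientations are given as [roll, pitch, yaw] about the fixed x, y, z axes, in that order (R = Rz(yaw) Ry(pitch) Rx(roll)).
In Python, from station import * gives the robot as it stands. The module is installed in compiled form; this text tells all that it offers.
- The arm moves only by the tool apply_moves, never from a script. Its argument "moves" is a list of rows, each a list of 7 numbers: the shift along the tool's x, y, z in m, then the turn, a rotation vector about the tool's x, y, z in degrees, then the finger opening in m, from 0 to 0.0919. A call has 1 to 10 rows; each row shifts and turns the commanded pose from where the row before left it, along the tool's axes as they then stand; what a row does not reach is not made up. A row lasts 1/10 s, in which the tool goes at most 50 mm and 8.59 degrees, less where a joint would pass 70% of its speed; a pose out of reach is approached as far as the arm can. A call is refused whole if a number of a shift passes 0.05 or a number of a turn 8.59, either way. A call with a gripper value outside its range is refused whole. The fingers move at their own pace and stop on an object; "newtons" is the grip in N (left out, the last holds). Time passes only in rows, so rows that do not move let the fingers close. It gives the time, the measured TCP pose, the force, the opening and the grip force at its end, in the units of the state.
- get_obs(): the state, without advancing time (a new reading comes with each control period).
- capture(name): name is "side" or "top"; returns a dict with "frame" (480x640x3 uint8, red, green, blue), "K" (3x3 intrinsics, pixels), "position" and "rotation" of the camera in the world. Camera axes: x right, y up, looking along -z (the intrinsics and any distortion apply to the point x, -y, -z); pixel columns grow to the right and rows downward; lengths in m; the calibration is good to about 2 mm. A picture is of the moment at which its call begins. There is no depth.
- hand_in(): hands the job in; it is judged then, once.
Trained networks look in the newest picture that a camera, given by its name, has taken for a name from the list of things; names that differ only in an ending like _2 or _b are one class to them, and where a whole thing is asked for, a point or a joint stands for the part that bears it (a point fixed in the world has none). Each returns a list of dicts, best first, with "score" (0 to 1); they miss things now and then, are a little off and sometimes report something else, mostly with a low value. They report only what shows in the picture. A call takes as long as a camera call.
- find_in(camera, name): "extent" ([left, top, width, height] in pixels, round what is visible of it).
- cut_out(camera, name): "region" (480x640 bool, what is visible of it) and "extent" ([left, top, width, height] in pixels, round what is visible of it).
The state is a dict: "time_s": time; "q": joint angles; "joint_vel": joint speeds; "joint_efforts": joint torques, N m; "position": TCP position; "eef_rot": TCP orientation; "wrist_force": force on the tool from outside, world axes, zero at the start; "ft_torque": the same for the moment, N m; "opening": opening from 0.0 (shut) to 1.0 (fully open); "grip_force": force on a finger pad.
Only numpy, scipy, OpenCV 4.12 (cv2) and the standard library are available. Lean on these libraries where they do the work, as an engineer would, in place of code of your own. Each camera call takes 0.05 s, during which the arm holds its last target. There are 200 camera calls.

### The job

Switch on the lamp of the light box: push its slide switch by the small ridge all the way over towards the round window, so that it clicks over and stays there. Leave the battery latch on the hatch at the box's other end as it is, and do not knock over the brown dropper bottle.

Things in the scene. Friction and masses are not known exactly. Their poses are not given: they have to be found in the camera images.
- lamp_ridge (a point): Centre of the top of the lamp switch's ridge: black bar 8 mm long in its travel, 24 mm across, 8 mm high, on the flat case top; moves with the switch. x: travel to ON (level, to the round window), y: across, z: up. Light box: off-white case fixed to the bench, 260 (along x) x 130 x 45 mm high, so this point is 53 mm up. 60 mm of flat top is clear ahead and behind, 50 mm either side.
- lamp_switch (a joint): Travel of the lamp switch (m) along +x of lamp_ridge: 0 off, 0.016 on (nearer the window), hard stops at both. Over-centre detent: about 3.5 N to start, less as it moves; past 0.008 it snaps on by itself and stays. With it off, the case's centre is 22 mm ahead (+x) of the ridge and the flush white round window (74 mm, in an 86 mm metal ring) is centred 97 mm ahead.
- battery_latch (a joint): Travel of the battery latch (m): 0 as found, 0.010 released, along +y of lamp_ridge, detent like the switch's. A smaller black ridge, 16 mm along the case, 8 mm across it, 6 mm high, on the battery hatch at the case's other end, centred 83 mm behind (-x) and 5 mm to -y of lamp_ridge (switch off). To be left alone.
- dropper_bottle: Brown glass dropper bottle with white cap, loose, 32 mm across, 62 mm tall, upright on the bench beside the light box; origin at the centre of its underside, z along the bottle. Not to be knocked over. A grey slide case (85 x 35 x 28 mm) and a small glass dish (70 mm across, 15 mm high) lie on the box's other side.

How it is judged (in metres and radians):
At the end, for the whole second after the job is handed in: The lamp switch rests within 3 mm of its fully-on end (the end towards the round window), the battery latch is within 4 mm of where it was found, and the dropper bottle stands upright (within 17 degrees) (value of joint lamp_switch above 0.013 m and velocity of joint lamp_switch below 0.01 m/s and value of joint battery_latch below 0.004 m and angle between dropper_bottle's own z axis and vertical below 0.3 rad); the robot touches nothing.
It fails at once if the battery latch is pushed past its detent (over 6 mm) (value of joint battery_latch above 0.006 m).
It fails at once if the dropper bottle is knocked over (angle between dropper_bottle's own z axis and vertical above 0.6 rad).
It also fails if it takes over 29 s, if anything falls off the work surface, if the arm or the gripper's body presses on something with over 40 N, if the wrist force passes 120 N, or if a joint passes its speed limit or range.

## Working session

There is one attempt and no reset: what is moved stays moved. The work goes in short steps, Python scripts to look and compute and a tool call to move; the robot and the scene stay as the last step left them, time stands still between calls to the robot, and variables do not carry over. Pictures are saved under pics/ and viewed, at most 10 in all, crops included, and the job is handed in when it is done.

Besides the shell and the picture viewer there is one more tool, called after ">>>" as name([rows], argument=value, ...), one row to a line, values as JSON. apply_moves: Moves the arm, as the interface text tells. Its arguments: {"type":"object","properties":{"moves":{"type":"array","items":{"type":"array","items":{"type":"number"}}},"newtons":{"type":"number"}},"required":["moves"]}

```bash
mkdir -p pics; cat > h.py <<'E'
from station import *
import numpy as np, cv2
def ray(c,u,v):
    K=c["K"]; d=np.array([(u-K[0,2])/K[0,0],-(v-K[1,2])/K[1,1],-1.])
    return np.array(c["position"]),np.array(c["rotation"])@d
def at(c,u,v,z):
    p,d=ray(c,u,v); return p+d*(z-p[2])/d[2]
def proj(c,P):
    q=np.array(c["rotation"]).T@(np.array(P)-c["position"]); q=q/-q[2]; K=c["K"]
    return K[0,2]+K[0,0]*q[0],K[1,2]-K[1,1]*q[1]
E
python3 - <<'E'
from h import *
print(get_obs())
for n in ("top","side"):
    c=capture(n); cv2.imwrite(f"pics/{n}0.png",c["frame"][:,:,::-1]); print({k:v for k,v in c.items() if k!="frame"})
    for t in ("lamp_ridge","lamp_switch","battery_latch","dropper_bottle"):
        for r in cut_out(n,t)[:3]:
            v,u=np.nonzero(r["region"]); print(n,t,r["score"],r["extent"],u.mean(),v.mean(),len(u))
E
```

```text
{'time_s': 0.0, 'q': array([60.73448587, 26.83523245, -0.66492519, 91.88105716,  0.34272944,
       61.38702852, -3.22492555]), 'joint_vel': array([ 0.01858511,  0.01401032, -0.0641243 ,  0.0058071 , -0.05924515,
        0.01883158, -0.00724904]), 'joint_efforts': array([ 1.18704734e-04, -5.20573890e+01, -1.20618250e-02, -2.43745637e+01,
       -5.64419024e-02,  1.73979078e-02,  1.57921891e-04]), 'position': array([ 0.29284393, -0.57980856,  0.30174792]), 'eef_rot': array([-1.79898851e+02,  6.12284937e-03,  2.67985807e+01]), 'wrist_force': array([0.03044552, 0.74961174, 0.8836196 ]), 'ft_torque': array([ 0.04795604, -0.01060446,  0.07408743]), 'grip_force': 0.0, 'opening': 1.0003832550909373}
{'K': array([[533.1244496 ,   0.        , 315.99407493],
       [  0.        , 533.1244496 , 231.32002558],
       [  0.        ,   0.        ,   1.        ]]), 'position': array([0.49502962, 0.07513364, 0.76093192]), 'rotation': array([  3.49820281,   0.53023224, -88.557143  ])}
top lamp_ridge 0.71 [447.0, 222.1, 10.6, 19.0] 453.82068965517243 231.33793103448275 145
top lamp_switch 0.7 [448.3, 220.1, 14.1, 21.4] 453.5776397515528 231.08695652173913 161
top dropper_bottle 0.76 [416.8, 141.5, 23.5, 26.0] 428.072202166065 153.8898916967509 554
{'K': array([[498.72627735,   0.        , 330.64162024],
       [  0.        , 498.72627735, 238.62510406],
       [  0.        ,   0.        ,   1.        ]]), 'position': array([0.29711624, 0.48208164, 0.51069608]), 'rotation': array([  46.78543883,    0.33011475, -146.48732527])}
side lamp_ridge 0.45 [402.9, 180.2, 14.9, 5.1] 407.99122807017545 181.6578947368421 114
side battery_latch 0.51 [409.1, 213.6, 9.9, 10.9] 412.91379310344826 217.36206896551724 58
side dropper_bottle 0.8 [331.4, 161.1, 15.4, 34.3] 338.61971830985914 180.42605633802816 568
```

```bash
cat > h.py <<'E'
from station import *
import numpy as np, cv2
from scipy.spatial.transform import Rotation as R
def rot(c): return R.from_euler("xyz",c["rotation"],degrees=True).as_matrix()
def at(c,u,v,z):
    K=c["K"]; d=rot(c)@np.array([(u-K[0,2])/K[0,0],-(v-K[1,2])/K[1,1],-1.])
    p=np.array(c["position"]); return p+d*(z-p[2])/d[2]
def proj(c,P):
    q=rot(c).T@(np.array(P)-c["position"]); q=q/-q[2]; K=c["K"]
    return K[0,2]+K[0,0]*q[0],K[1,2]-K[1,1]*q[1]
E
python3 - <<'E'
from h import *
t=capture("top"); s=capture("side")
print(at(t,453.7,231.2,.053),at(t,428,153.9,.05))
print(at(s,408,181.7,.052),at(s,412.9,217.4,.05),at(s,338.6,180.4,.031))
E
```

```text
[ 0.54278805 -0.09994819  0.053     ] [ 0.64634286 -0.06521944  0.05      ]
[ 0.54008175 -0.09394836  0.052     ] [ 0.49704175 -0.02524901  0.05      ] [ 0.64592976 -0.0627768   0.031     ]
```

View pics/top0.png

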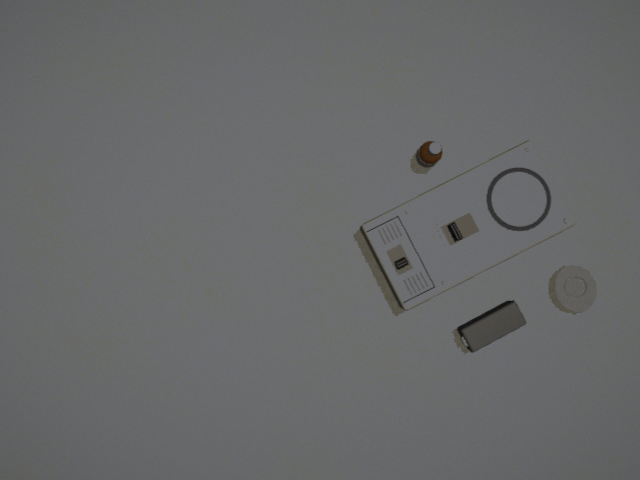

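View pics/side0.png

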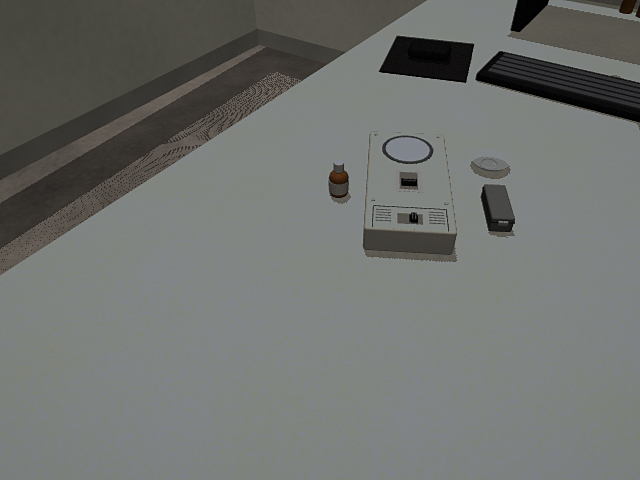

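The top view shows the switch ridge at about (455,231), the ring at (519,199), the latch at (401,263) and the bottle at (430,153). The side view agrees with this. Next I'll zoom in on the ridge and take the direction from the ring.

```bash
python3 - <<'E'
from h import *
t=capture("top"); 
f=t["frame"]; cr=cv2.resize(f[160:290,380:560],None,fx=4,fy=4,interpolation=cv2.INTER_CUBIC)
cv2.imwrite("pics/crop0.png",cv2.convertScaleAbs(cr[:,:,::-1],alpha=1.5))
g=f.mean(2); w=g[160:240,480:560]; 
v,u=np.nonzero(w<np.median(w)-25); v=v+160;u=u+480
e=cv2.fitEllipse(np.stack([u,v],1).astype(np.float32)) ; print(e,len(u))
ring=at(t,519,199,.045); print(ring)
case=[at(t,*p,.045) for p in((361,226),(528,141),(574,226),(405,309))]
print(np.array(case),np.mean(case,0))
for a,b in((0,1),(3,2),(0,3),(1,2)):
    d=case[b]-case[a]; print(np.linalg.norm(d),np.degrees(np.arctan2(d[1],d[0])))
rd=at(t,455,231,.053); d=ring-rd; print(rd,np.linalg.norm(d[:2]),np.degrees(np.arctan2(d[1],d[0])))
E
```

```text
((518.79248046875, 199.22021484375), (58.66403579711914, 62.76118469238281), 133.04005432128906) 840
[ 0.58890148 -0.18915737  0.045     ]
[[ 0.54727456  0.02251218  0.045     ]
 [ 0.66821281 -0.20114119  0.045     ]
 [ 0.55426975 -0.26266766  0.045     ]
 [ 0.43793949 -0.03823433  0.045     ]] [ 0.55192415 -0.11988275  0.045     ]
0.254257523812375 -61.59815275186979
0.2527905252523654 -62.600991003016816
0.1250771640061189 -150.94346970873542
0.12949334508724938 -151.63203253815882
[ 0.54309639 -0.10166655  0.053     ] 0.09875601460391607 -62.36606703329594
```

View pics/crop0.png

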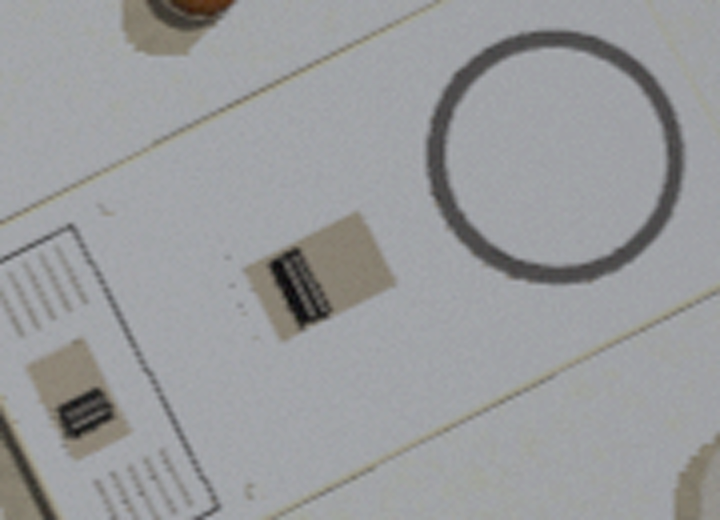

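Everything agrees: the ridge is at about (0.543, -0.1035) and its travel heading is about -62°. The tool's y axis is already nearly along that, so I'll approach with the fingers closed, about 15 mm behind the ridge.

>>> apply_moves([
  [0.036,-0.029,0,0,0,-1.2,0],
  [0.036,-0.029,0,0,0,0,0],
  [0.036,-0.029,0,0,0,0,0],
  [0.036,-0.029,0,0,0,0,0],
  [0.036,-0.029,0,0,0,0,0],
  [0.036,-0.029,0,0,0,0,0],
  [0.036,-0.029,0,0,0,0,0],
  [0.036,-0.029,0,0,0,0,0],
  [0.036,-0.029,0,0,0,0,0],
  [0.036,-0.029,0,0,0,0,0],
], newtons=20)

```text
time_s: 1.65
position: [0.4762, -0.1538, 0.3031]
eef_rot: [179.9, -0.0, 28.0]
wrist_force: [0.9, 0.5, -0.5]
opening: 0.15
grip_force: 0.0
```

>>> apply_moves([
  [0.03,-0.025,0,0,0,0,0],
  [0.03,-0.025,0,0,0,0,0],
  [0,0,0,0,0,0,0],
  [0,0,0,0,0,0,0],
  [0,0,0,0,0,0,0],
])

```text
time_s: 2.15
position: [0.5048, -0.0845, 0.3026]
eef_rot: [180.0, 0.0, 27.9]
wrist_force: [0.5, -0.0, -0.7]
opening: 0.01
grip_force: 0.0
```

```bash
cat > d.py <<'E'
from h import *
o=get_obs(); M=R.from_euler("xyz",o["eef_rot"],degrees=True).as_matrix()
print(o["time_s"],o["position"],o["eef_rot"],o["wrist_force"],o["opening"])
T=np.array([.5256,-.0708,.136]); print("to approach, tool axes",M.T@(T-o["position"]))
d=np.array([.469,-.883,0]); r=o["position"]-[.543,-.1035,.053]; print("along",r@d,"across",r@np.array([.883,.469,0]),"tip z",o["position"][2]-.088)
E
python3 d.py
```

```text
2.15 [ 0.50480914 -0.08452986  0.30262006] [1.79972711e+02 3.78382450e-02 2.78953056e+01] [ 0.51541433 -0.0193165  -0.72389827] 0.009969469365616788
to approach, tool axes [ 0.02490869 -0.00248669  0.16660248]
along -0.03466215104845009 across -0.024825532007500452 tip z 0.2146200611199038
```

>>> apply_moves([
  [0.025,-0.003,0.02,0,0,0,0],
  [0,0,0.035,0,0,0,0],
  [0,0,0.035,0,0,0,0],
  [0,0,0.035,0,0,0,0],
  [0,0,0.02,0,0,0,0],
  [0,0,0,0,0,0,0],
  [0,0,0,0,0,0,0],
])

```text
time_s: 2.85
position: [0.5259, -0.07, 0.158]
eef_rot: [180.0, 0.0, 27.9]
wrist_force: [-0.8, -0.6, 0.3]
opening: 0.001
grip_force: 0.0
```

```bash
python3 d.py; python3 - <<'E'
from h import *
c=capture("side"); cv2.imwrite("pics/s1.png",cv2.convertScaleAbs(cv2.resize(c["frame"][110:260,310:510],None,fx=4,fy=4,interpolation=cv2.INTER_CUBIC)[:,:,::-1],alpha=1.3))
E
```

```text
2.85 [ 0.52586714 -0.07002476  0.15800465] [1.79983677e+02 1.69515653e-02 2.78873447e+01] [-0.80058453 -0.64835574  0.33335021] 0.0014955731951684526
to approach, tool axes [-0.00059221  0.00055399  0.02200498]
along -0.037593948005575514 across 0.0005715688550714446 tip z 0.07000464557475192
```

View pics/s1.png

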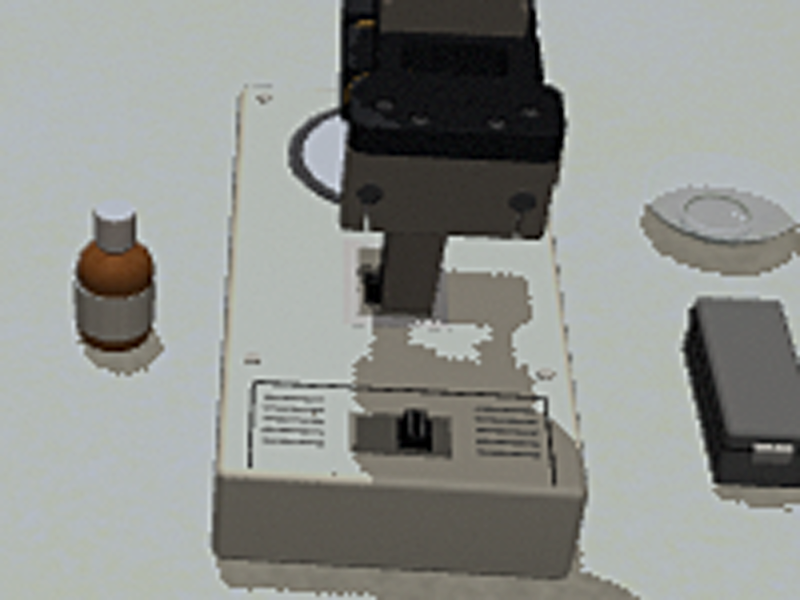

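The fingertip (about (410,310) in the crop) is above and just behind the ridge, at most a few mm to the right. The latch at (415,430) and the bottle at (115,280) are well clear. I'll shift 2 mm left, lower to the ridge and push.

>>> apply_moves([
  [0.002,0,0.012,0,0,0,0],
  [0,0,0.01,0,0,0,0],
  [0,0,0,0,0,0,0],
  [0,0,0,0,0,0,0],
])

```text
time_s: 3.3
position: [0.5274, -0.0678, 0.1354]
eef_rot: [-180.0, 0.0, 28.0]
wrist_force: [0.6, 0.5, -0.0]
opening: 0.002
grip_force: 0.0
```

>>> apply_moves([
  [0,0.005,0,0,0,0,0],
  [0,0.005,0,0,0,0,0],
  [0,0.003,0,0,0,0,0],
  [0,0,0,0,0,0,0],
])

```text
time_s: 3.7
position: [0.5341, -0.0802, 0.1358]
eef_rot: [180.0, -0.0, 27.9]
wrist_force: [-0.3, -0.6, -0.3]
opening: 0.007
grip_force: 0.0
```

```bash
python3 d.py; python3 - <<'E'
from h import *
c=capture("side"); cv2.imwrite("pics/s2.png",cv2.convertScaleAbs(cv2.resize(c["frame"][110:260,310:510],None,fx=4,fy=4,interpolation=cv2.INTER_CUBIC)[:,:,::-1],alpha=1.3))
E
```

```text
3.7 [ 0.53406591 -0.08018312  0.13581946] [ 1.79966894e+02 -1.79065155e-02  2.79312693e+01] [-0.33540913 -0.56037841 -0.32254646] 0.0068571731305723405
to approach, tool axes [-0.00308449 -0.0122555  -0.00018858]
along -0.02477889987411624 across 0.003046813357963788 tip z 0.04781946431947634
```

View pics/s2.png

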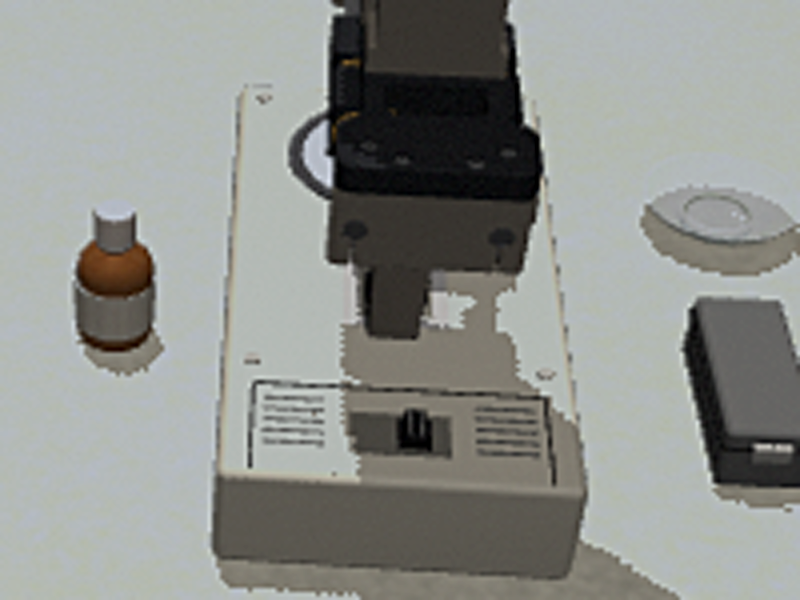

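The finger is now centred behind the ridge, spanning x 365–425 against a ridge centre of about 396. I'll push.

>>> apply_moves([
  [0,0.002,0,0,0,0,0],
  [0,0.002,0,0,0,0,0],
  [0,0.002,0,0,0,0,0],
])

```text
time_s: 4.05
position: [0.5366, -0.0847, 0.1357]
eef_rot: [180.0, 0.0, 28.0]
wrist_force: [-0.2, 0.1, 0.4]
opening: 0.004
grip_force: 0.0
```

>>> apply_moves([
  [0,0.002,0,0,0,0,0],
  [0,0.002,0,0,0,0,0],
  [0,0.002,0,0,0,0,0],
])

```text
time_s: 4.35
position: [0.5393, -0.0897, 0.1356]
eef_rot: [-180.0, 0.0, 28.0]
wrist_force: [-0.8, 1.4, 1.0]
opening: 0.006
grip_force: 1.0
```

>>> apply_moves([
  [0,0.002,0,0,0,0,0],
  [0,0.002,0,0,0,0,0],
  [0,0,0,0,0,0,0],
])

```text
time_s: 4.65
position: [0.5416, -0.0945, 0.1357]
eef_rot: [179.9, -0.0, 27.9]
wrist_force: [0.6, -0.6, 0.0]
opening: 0.012
grip_force: 0.0
```

```bash
python3 d.py; python3 - <<'E'
from h import *
c=capture("top"); print(len(find_in("top","lamp_ridge")))
cv2.imwrite("pics/t2.png",cv2.convertScaleAbs(cv2.resize(c["frame"][160:290,380:560],None,fx=4,fy=4,interpolation=cv2.INTER_CUBIC)[:,:,::-1],alpha=1.5))
E
```

```text
4.65 [ 0.54156688 -0.09449786  0.1357128 ] [ 1.79939578e+02 -1.07907402e-02  2.79431192e+01] [ 0.57118035 -0.64877597  0.02495156] 0.01193898935673151
to approach, tool axes [-0.0030006  -0.02841668 -0.00031773]
along -0.008621021736185387 across 0.0029565582131010513 tip z 0.04771280080720722
0
```

There was contact force and then none, which suggests the switch snapped over. I'll back off, lift clear and check.

>>> apply_moves([
  [0,-0.006,0,0,0,0,0],
  [0,-0.006,0,0,0,0,0],
  [0,0,-0.03,0,0,0,0],
  [0,0,-0.04,0,0,0,0],
  [0,0,-0.04,0,0,0,0],
  [-0.035,-0.035,0,0,0,0,0],
  [-0.035,-0.035,0,0,0,0,0],
  [-0.035,-0.035,0,0,0,0,0],
  [-0.035,-0.035,0,0,0,0,0],
  [0,0,0,0,0,0,0],
])

```text
time_s: 5.75
position: [0.3397, -0.0238, 0.2447]
eef_rot: [-180.0, 0.3, 28.2]
wrist_force: [0.1, 0.9, -0.2]
opening: 0.005
grip_force: 0.0
```

```bash
python3 d.py; python3 - <<'E'
from h import *
c=capture("top")
for r in cut_out("top","lamp_ridge")[:2]:
    v,u=np.nonzero(r["region"]); p=at(c,u.mean(),v.mean(),.053); print(r["score"],p,(p-[.5428,-.1,.053])@[.469,-.883,0])
a=c["frame"][160:290,380:560]; b=capture("side")["frame"][110:250,330:510]
z=lambda i:cv2.resize(i,(400,300),interpolation=cv2.INTER_CUBIC)
cv2.imwrite("pics/t3.png",cv2.convertScaleAbs(np.hstack([z(a),z(b)])[:,:,::-1],alpha=1.4))
E
```

```text
5.75 [ 0.33968959 -0.02378727  0.24465378] [-179.97365514    0.32687877   28.16162151] [ 0.14401702  0.87181716 -0.17491103] 0.0045120422237564075
to approach, tool axes [0.14233172 0.12923927 0.10778411]
along -0.16573892484382696 across -0.14213782172518857 tip z 0.15665377753205104
0.74 [ 0.54979486 -0.11430364  0.053     ] 0.015910704033796148
```

View pics/t3.png

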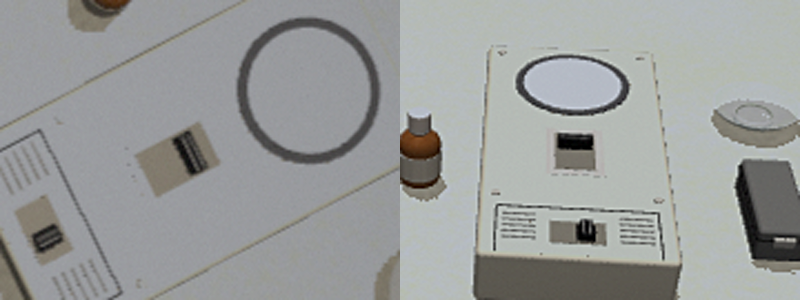

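The ridge now sits at the window end of its slot, at (190,152) in the left panel, having moved 15.9 mm. The latch is unchanged, the bottle is upright and the arm is clear.

```bash
python3 -c "
from station import *
print(hand_in())"
```

```text
the job is handed in; nothing more can be done
None
```

The lamp switch is on: it clicked over and stayed at the window end, about 15.9 mm along by the top camera. The battery latch was not touched, the bottle is still standing, and the job is handed in, though no verdict came back.

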